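# Wipe a stuck rocker cover clean, peel it off and hold it over the drip tray

### The arm

A 7-joint arm with a two-finger parallel gripper is mounted at the origin on the work surface. World frame = base frame: x ahead of the robot, y to its left, z up, the work surface at z = 0. Lengths are in m, angles in rad, forces in N, time in s.
With the tool pointing down it reaches from about 0.4 to 0.875 m from the base axis. Payload 19.3 kg.
Tool frame: the origin (TCP) lies midway between the tips of the shut fingers; the grasp point (between the pads) lies 19 mm behind it; z points along the fingers, y is the line along which they close (so a half turn about z gives the same grasp; the last joint's range is limited). The gripper opens to 85 mm and grips with 20 to 120 N. Pads are 22 mm wide; open, the fingers measure 114 mm over their backs; the gripper's body (76 mm by 85 mm) begins 54 mm behind the grasp point. The pads swing forward as they close: fully open they stand 13 mm farther back than shut.
Start: joints at [1.243, 0.521, -0.036, 1.599, 0.021, 1.021, -0.113], TCP at [0.159, -0.604, 0.231] pointing down, gripper open.
Joint ranges: [-2.91, 2.91], [-0.3, 2.13], [-1.5, 1.42], [0.17, 2.43], [-1.26, 4.41], [0.16, 1.93], [-2.52, 2.52]. Speed limits (rad/s): [1.89, 1.89, 2.39, 2.39, 3.01, 3.01, 3.01].

### API

Orientations are given as [roll, pitch, yaw] about the fixed x, y, z axes, in that order (R = Rz(yaw) Ry(pitch) Rx(roll)).
In Python, from workcell import * gives the robot as it stands. The module is installed in compiled form; this text tells all that it offers.
- The arm moves only by the tool play_rows, never from a script. Its argument "deltas" is a list of rows, each a list of 7 numbers: the shift along the tool's x, y, z in units of 500 mm (1.0 is 500 mm), then the turn, a rotation vector about the tool's x, y, z in units of 120 degrees (1.0 is 120 degrees), then the closure, from 0 (fully open) to 1 (shut). A call has 1 to 10 rows; each row is the pose to reach, as a shift and turn from the pose commanded when the call began, along the tool's axes at that moment; what a row does not reach only later rows make up. A row lasts 1/10 s, in which the tool goes at most 50 mm and 8.59 degrees, less where a joint would pass 70% of its speed; a pose out of reach is approached as far as the arm can. A call with a number of a shift or a turn outside -1 to 1 is refused whole. A call with a gripper value outside its range is refused whole. The fingers move at their own pace and stop on an object; "newtons" is the grip in N (left out, the last holds). Time passes only in rows, so rows that repeat a pose let the fingers close. It gives the time, the measured TCP pose, the force, the opening and the grip force at its end, in the units of the state.
- observe(): the state, without advancing time (a new reading comes with each control period).
- grab_frame(name): name is "side" or "top"; returns the picture (400x640x3 uint8, red, green, blue); there is no depth.
- get_calibration(name): a dict with "fovy" (degrees; the focal length in pixels is half the picture's height over the tangent of half this angle, whatever the lens; pixels are square), "cx", "cy" (the principal point, pixels), "xyz" and "rotation" of the camera in the world. Camera axes: x right, y down, z forward; pixel columns grow to the right and rows downward; lengths in m; the calibration is good to about 2 mm. A picture is of the moment at which its call begins. get_calibration takes no time and is no camera call.
- job_done(): hands the job in; it is judged then, once.
The state is a dict: "clock": time; "qpos": joint angles; "qd": joint speeds; "joint_efforts": joint torques, N m; "position": TCP position; "tool_rot": TCP orientation; "force": force on the tool from outside, world axes, zero at the start; "moment": the same for the moment, N m; "grip_width": finger opening in m; "finger_force": force on a finger pad.
Only numpy, scipy, OpenCV 4.12 (cv2) and the standard library are available. Lean on these libraries where they do the work, as an engineer would, in place of code of your own. Each camera call takes 0.05 s, during which the arm holds its last target. There are 200 camera calls.

### The job

The rocker cover on the cylinder head is unbolted but still stuck down by its old rubber seal. Take the scraper block and wipe all four rust flakes off the cover's top onto the bench so that none can fall into the engine (do not pick at them with the fingers), then stand the scraper back on the bench clear of the head and the drip tray. Now take the cover by its breather box, lift that corner first so that it peels loose while the diagonally opposite corner still sits on the head, then lift the whole cover away and finish still holding it in the gripper, level and still, a hand's breadth above the middle of the drip tray, without disturbing the other things on the bench.

Things in the scene. Friction and masses are not known exactly. Their poses are not given: they have to be found in the camera images.
- head: cylinder head of a three-cylinder engine, bare aluminium, fixed, lying on two wooden battens; 124 (x) x 276 (y) mm, its cover seat (a black rubber gasket) 98 mm above the bench. Origin under its centre at bench height, z up, y along its length. A locating lip stands 12 mm above the seat inside the cover, 4 mm clear of its walls
- cover: pressed sheet-steel rocker cover, plain grey, on the head's seat, about 0.45 kg. Origin at the centre of the underside of its flange; z up, y along its length. Flange 126 (x) x 270 (y) mm, 4 mm thick; above it upright sides, 112 x 256 mm, and a flat top 40 mm above the origin. Its breather box stands on the top near the +y end, toward -x
- cover_box (a point): middle of the breather box, a rectangular steel box 46 (x) x 40 (y) x 30 mm high on the cover's top, to be gripped across its 40 mm (along the cover's y). This point is 15 mm above the cover's flat top, at (-25, 94, 55) mm in the cover's frame. A hose stub of 16 mm diameter sticks 22 mm out of its +x side
- cover_lift_corner (a point): the corner of the cover's flange underside nearest the breather box, at (-63, 135, 0) mm in the cover's frame: the corner to lift first. The old rubber seal grips the inside of the cover near its four corners, some 7 N each, and lets go of a corner for good once that has risen about 8 mm
- cover_far_corner (a point): the corner of the flange underside at the other end of the diagonal, at (63, -135, 0) mm in the cover's frame
- chip1: rust flake, dark brown, about 24 x 18 x 8 mm, 12 g, loose on the cover's flat top between the breather box and the other end (all flakes lie between y = -105 and -10 mm in the cover's frame, x within 35 mm of its middle line). Origin at the centre of its underside
- chip2: rust flake like chip1, 20 x 20 x 8 mm
- chip3: rust flake like chip1, 26 x 18 x 8 mm
- chip4: rust flake like chip1, 22 x 18 x 8 mm
- scraper: scraper block standing on the bench: white plastic foot 34 (x) x 104 (y) x 16 mm with a flat underside and, centred on it, a wooden grip 26 (x) x 90 (y) mm reaching up to 61 mm, 0.14 kg. Origin at the centre of the foot's underside, z up; it is held by the wooden grip across its 26 mm (its x)
- tray: shallow open drip tray of bare sheet steel, loose on the bench, 374 (x) x 314 (y) mm over its rim, 42 mm high, 1.3 kg. Origin at the centre of its underside
- brush: bystander: flat cleaning brush with a wooden handle, 160 mm long, lying beyond the head; origin at the centre of its underside
- spanner: bystander: steel spanner, 150 mm long, lying flat beyond or beside the head; origin at the centre of its underside
- dish: bystander: round steel dish 92 mm wide, 22 mm high, holding the cover's brass nuts, between the head and the drip tray; origin at the centre of its underside
- socket: bystander: steel socket, 26 mm diameter, 36 mm high, standing between the head and the drip tray; origin at the centre of its underside
- spray: bystander: spray can, 62 mm diameter, 190 mm high, standing beyond the head; origin at the centre of its underside
- plugs: bystander: cardboard box of spark plugs, 75 x 100 mm, 56 mm high, beyond the drip tray; origin at the centre of its underside
There are look-alikes about, which are no part of the job. Of the things that look like the scraper, the largest one is meant.

How it is judged:
On the way, in this order (a step that is already met when the one before it is completed fails the run):
1. the scraper is held in the gripper with its foot on or just above the cover's flat top (contact force between the fingers and scraper above 1 N and z of scraper in the frame of cover between 0.03 and 0.06 m and horizontal distance between scraper and cover below 0.13 m), for 0.1 s.
2. all four flakes are off the cover and down on the bench (height (world z) of each of chip1, chip2, chip3, chip4 below 0.04 m), for 0.2 s.
3. the breather-box corner has been lifted at least 10 mm off the seat while the diagonally opposite corner is still within 5 mm of it (contact force between the fingers and cover above 1 N and z of cover_lift_corner in the frame of head above 0.108 m and z of cover_far_corner in the frame of head below 0.103 m), for 0.1 s.
At the end, for the whole second after the job is handed in: Cover gripped, held by nothing else, still, within 0.2 rad of level, its underside 70 to 300 mm above the bench, centre within 60 mm of the tray's centre; flakes on the bench (below 40 mm), not in the tray; scraper upright on the bench, released, touching neither head nor tray (all of step 2 and contact force between the fingers and cover above 1 N and horizontal distance between cover and tray below 0.06 m and z of cover in the frame of tray between 0.07 and 0.3 m and angle between each of cover, scraper's own z axis and vertical below 0.2 rad and linear speed of cover below 0.03 m/s and contact force between each of cover, scraper and tray below 0.1 N and contact force between each of cover, scraper and head below 0.1 N and contact force between each of cover, the fingers and scraper below 0.1 N and contact force between each of chip1, chip2, chip3, chip4 and cover below 0.05 N and not (x of chip1 in the frame of tray between -0.18 and 0.18 m and y of chip1 in the frame of tray between -0.15 and 0.15 m) and not (x of chip2 in the frame of tray between -0.18 and 0.18 m and y of chip2 in the frame of tray between -0.15 and 0.15 m) and not (x of chip3 in the frame of tray between -0.18 and 0.18 m and y of chip3 in the frame of tray between -0.15 and 0.15 m) and not (x of chip4 in the frame of tray between -0.18 and 0.18 m and y of chip4 in the frame of tray between -0.15 and 0.15 m) and height (world z) of scraper below 0.012 m); the arm keeps its last pose, push and grip.
It fails at once if a flake on the cover is pushed with the fingers instead of the scraper ((height (world z) of chip1 above 0.12 m and contact force between the fingers and chip1 above 1 N) or (height (world z) of chip2 above 0.12 m and contact force between the fingers and chip2 above 1 N) or (height (world z) of chip3 above 0.12 m and contact force between the fingers and chip3 above 1 N) or (height (world z) of chip4 above 0.12 m and contact force between the fingers and chip4 above 1 N)).
It fails at once if a bystander is moved more than 30 mm or tipped over (distance of any of brush, spanner, dish, socket, spray, plugs from where it was at the start of the episode above 0.03 m or angle between any of brush, spanner, dish, socket, spray, plugs's own z axis and vertical above 0.5 rad).
It fails at once if the drip tray is moved more than 40 mm (distance of tray from where it was at the start of the episode above 0.04 m).
It also fails if it takes over 61 s, if anything falls off the work surface, if the arm or the gripper's body presses on something with over 40 N, if the wrist force passes 120 N, or if a joint passes its speed limit or range.

## Working session

There is one attempt and no reset: what is moved stays moved. The work goes in short steps, Python scripts to look and compute and a tool call to move; the robot and the scene stay as the last step left them, time stands still between calls to the robot, and variables do not carry over. Pictures are saved under pics/ and viewed, at most 10 in all, crops included, and the job is handed in when it is done.

Besides the shell and the picture viewer there is one more tool, called after ">>>" as name(argument=value, ...) on one line, values as JSON. play_rows: Moves the arm, as the interface text tells. Its arguments: {"type":"object","properties":{"deltas":{"type":"array"},"newtons":{"type":"number"}},"required":["deltas"]}

```bash
mkdir -p pics; ls
python3 - <<'E'
from workcell import *
import cv2
for n in("top","side"):
    f=grab_frame(n); cv2.imwrite(f"pics/{n}0.png",f[:,:,::-1]); print(n,get_calibration(n))
print(observe())
E
```

```text
pics
top {'fovy': 50.22012899157791, 'cx': 321.52989263233866, 'cy': 205.1684584254395, 'xyz': array([ 0.36231333, -0.02707246,  1.1944693 ]), 'rotation': array([-2.97124145,  0.02630364, -1.59845017])}
side {'fovy': 49.73892188697227, 'cx': 321.18439927408434, 'cy': 203.5333696577479, 'xyz': array([ 0.29062524, -0.80778467,  0.83218114]), 'rotation': array([-2.27244076, -0.01322128, -0.30503999])}
{'clock': 0.1, 'qpos': array([ 1.24278371,  0.52193901, -0.03634217,  1.59989923,  0.02121533,
        1.02105053, -0.11281207]), 'qd': array([ 0.00013011,  0.00090237,  0.00115824, -0.00059035, -0.00075209,
        0.00043748, -0.00130999]), 'joint_efforts': array([ 3.14862569e-03, -9.28480554e+01,  1.98297814e+00, -3.70537126e+01,
        1.79992011e-02,  5.32526712e-03, -6.61808622e-05]), 'position': array([ 0.1592634 , -0.60410033,  0.23081124]), 'tool_rot': array([-3.14068435e+00,  6.57816988e-05,  2.57809451e-01]), 'force': array([-0.36411755, -1.04732932, -0.44578183]), 'moment': array([ 0.02978019, -0.00970999, -0.04259078]), 'finger_force': 0.0, 'grip_width': 0.08543313843514179}
```

View pics/top0.png

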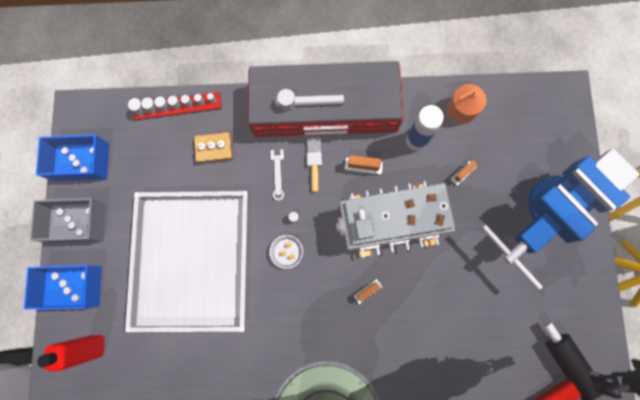

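View pics/side0.png

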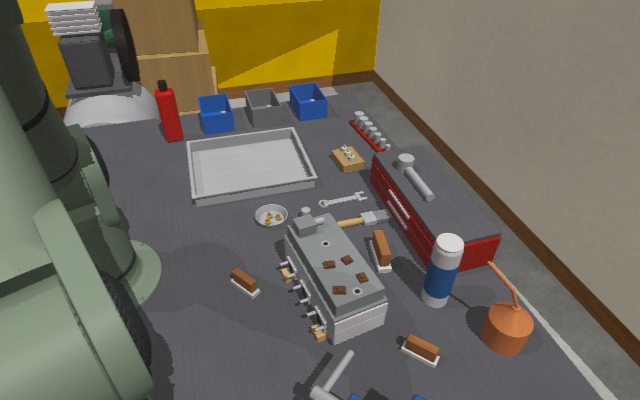

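The top view has three scraper-like blocks, at pixels (364,164), (464,172) and (368,291). The first looks longest. I'll measure all three and enlarge a crop.

```bash
cat > h.py <<'E'
from workcell import *
import numpy as np, cv2
from scipy.spatial.transform import Rotation as R
def ray(n,uv):
    c=get_calibration(n); f=200/np.tan(np.radians(c["fovy"])/2)
    d=np.c_[(np.atleast_2d(uv)-[c["cx"],c["cy"]])/f,np.ones(len(np.atleast_2d(uv)))]
    return c["xyz"],d@R.from_euler("xyz",c["rotation"]).as_matrix().T
def cast(n,uv,z):
    o,d=ray(n,uv); return o+d*((z-o[2])/d[:,2])[:,None]
def proj(n,p):
    c=get_calibration(n); f=200/np.tan(np.radians(c["fovy"])/2)
    q=(np.atleast_2d(p)-c["xyz"])@R.from_euler("xyz",c["rotation"]).as_matrix()
    return q[:,:2]/q[:,2:]*f+[c["cx"],c["cy"]]
def blobs(n,mask,z,amin=20,amax=1e5):
    out=[]
    for c in cv2.findContours(mask.astype(np.uint8),cv2.RETR_EXTERNAL,cv2.CHAIN_APPROX_NONE)[0]:
        if not amin<=cv2.contourArea(c)<=amax: continue
        p=cast(n,c[:,0].astype(float),z)[:,:2]*1000
        (a,b),(w,h),t=cv2.minAreaRect(p.astype(np.float32))
        if w>h: t+=90
        out.append((c[:,0].mean(0).round(),np.round([a,b]),np.round([max(w,h),min(w,h)]),round((t)%180,1)))
    return out  # px, centre mm, long/short, direction of short side... deg
def delta(pos,yaw):
    s=observe(); Rm=R.from_euler("xyz",s["tool_rot"]).as_matrix()
    tgt=R.from_euler("xyz",[np.pi,0,yaw]).as_matrix()
    return (Rm.T@(np.array(pos)-s["position"])/.5).round(4),(R.from_matrix(Rm.T@tgt).as_rotvec()/np.radians(120)).round(4)
E
python3 - <<'E'
from h import *
f=cv2.imread("pics/top0.png"); hsv=cv2.cvtColor(f,cv2.COLOR_BGR2HSV); H,S,V=cv2.split(hsv)
print("wood")
for b in blobs("top",(H<16)&(S>110)&(V>50),.061,25,2000): print(*b)
print("chips")
m=(H<16)&(S>90)&(V<140)
for b in blobs("top",m,.146,15,400): print(*b)
g=cv2.resize(f[120:310,330:490],None,fx=3.1,fy=3.1,interpolation=cv2.INTER_CUBIC)
cv2.imwrite("pics/crop1.png",g)
gs=cv2.imread("pics/side0.png")[200:345,220:450]
cv2.imwrite("pics/crop2.png",cv2.resize(gs,None,fx=3.4,fy=3.4,interpolation=cv2.INTER_CUBIC))
m=(S<45)&(V>90)
print("grey")
for b in blobs("top",m,.138,100,50000): print(*b)
E
```

```text
wood
[560. 393.] [  77. -575.] [111.  44.] 178.8
[ 72. 353.] [188. 647.] [154.  66.] 7.2
[368. 291.] [ 327. -118.] [60. 17.] 34.4
[467. 170.] [ 643. -398.] [66. 16.] 40.0
[364. 162.] [ 675. -123.] [84. 31.] 171.5
[287. 128.] [777.  85.] [207.  33.] 0.0
[365. 125.] [ 777. -127.] [206.  33.] 0.2
[183. 108.] [858. 400.] [248.  50.] 5.9
[466. 103.] [ 834. -412.] [119.  89.] 43.1
[64.  1.] [1197.  749.] [396.  17.] 177.3
chips
[561. 390.] [  98. -534.] [105.  39.] 1.7
[439. 220.] [ 499. -294.] [20. 12.] 67.9
[363. 167.] [ 639. -112.] [71.  5.] 170.6
[459. 113.] [ 771. -362.] [77. 46.] 140.9
[70.  1.] [1134.  672.] [403.  15.] 177.3
grey
[618. 397.] [  80. -670.] [98. 15.] 178.8
```

View pics/crop1.png

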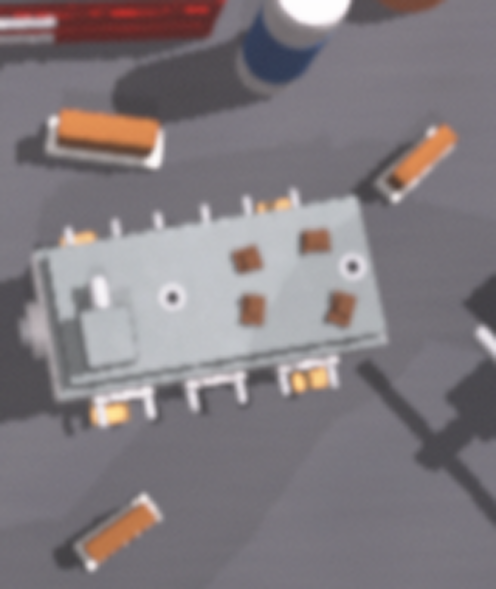

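View pics/crop2.png

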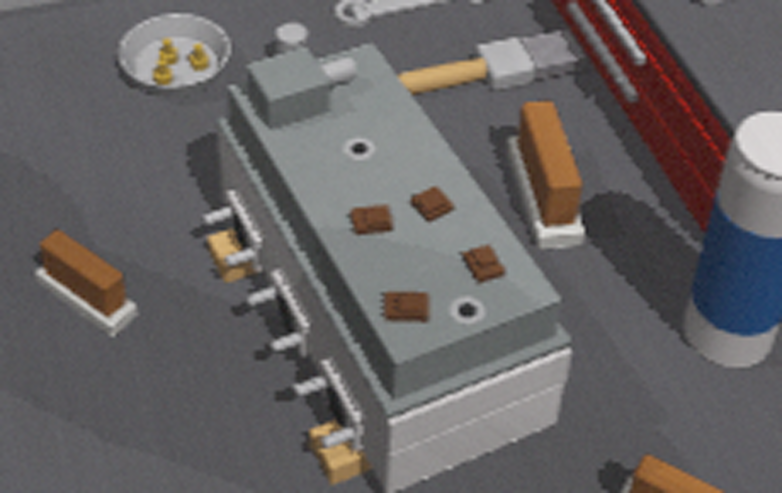

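Run:
```python
from h import *
c1=lambda p:np.array(p,float)/3.1+[330,120]
c2=lambda p:np.array(p,float)/3.4+[220,200]
P=lambda n,p,z:(cast(n,p,z)[:,:2]*1000).round()
def ln(v): print(v.tolist())
print("plateau top");ln(P("top",c1([(55,255),(358,198),(385,333),(72,382)]),.138))
ln(P("side",c2([(233,90),(375,45),(557,299),(398,362)]),.138))
print("washers");ln(P("top",c1([(172,297),(352,266)]),.138));ln(P("side",c2([(358,148),(468,310)]),.138))
print("box top");ln(P("top",c1([(80,311),(131,306),(135,360),(84,367)]),.168));ln(P("side",c2([(250,68),(303,50),(328,83),(272,105)]),.168))
print("chips");ln(P("top",c1([(247,259),(316,240),(253,309),(341,308)]),.144));ln(P("side",c2([(433,203),(484,263),(371,219),(406,306)]),.144))
print("grip top");ln(P("top",c1([(62,112),(160,120),(158,147),(57,138)]),.061));ln(P("side",c2([(523,102),(551,103),(580,187),(547,194)]),.061))
print("foot");ln(P("top",c1([(47,152),(157,166),(162,130)]),.016));ln(P("side",c2([(510,140),(540,240),(583,232)]),.016))
t=lambda p:np.array(p,float)
print("tray rim");ln(P("top",t([(134,192),(246,192),(244,330),(127,330)]),.042));ln(P("side",t([(187,147),(298,131),(315,176),(195,198)]),.042))
print("spray, dish, socket top");ln(P("top",t([(430,118)]),.19));ln(P("top",t([(286,251)]),.022));ln(P("top",t([(293,215)]),.036))
print("spanner,brush,plugs");ln(P("top",t([(278,152),(279,194),(314,142),(315,190),(213,147)]),.01))
```

```text
plateau top
[[550.0, -70.0], [589.0, -317.0], [479.0, -330.0], [447.0, -80.0]]
[[448.0, -85.0], [556.0, -68.0], [588.0, -316.0], [483.0, -332.0]]
washers
[[513.0, -163.0], [533.0, -308.0]]
[[513.0, -162.0], [534.0, -309.0]]
box top
[[500.0, -87.0], [502.0, -127.0], [460.0, -128.0], [456.0, -88.0]]
[[457.0, -98.0], [496.0, -91.0], [503.0, -127.0], [462.0, -137.0]]
chips
[[541.0, -224.0], [554.0, -280.0], [500.0, -226.0], [499.0, -296.0]]
[[542.0, -228.0], [554.0, -282.0], [500.0, -229.0], [498.0, -300.0]]
grip top
[[692.0, -85.0], [682.0, -171.0], [657.0, -168.0], [669.0, -79.0]]
[[673.0, -80.0], [693.0, -88.0], [678.0, -174.0], [653.0, -173.0]]
foot
[[668.0, -72.0], [651.0, -171.0], [685.0, -178.0]]
[[669.0, -75.0], [651.0, -176.0], [684.0, -179.0]]
tray rim
[[615.0, 520.0], [605.0, 206.0], [236.0, 210.0], [244.0, 521.0]]
[[240.0, 487.0], [622.0, 484.0], [603.0, 211.0], [242.0, 208.0]]
spray, dish, socket top
[[745.0, -278.0]]
[[440.0, 99.0]]
[[538.0, 77.0]]
spanner,brush,plugs
[[727.0, 120.0], [603.0, 118.0], [753.0, 15.0], [611.0, 16.0], [748.0, 309.0]]
```

The scraper meant is the block at top (364,164): its grip measures about 86 mm against about 60 mm for the other two, and it is plainly the largest in both crops. The cover is at about (517,-200) mm with yaw 8.1°, the scraper at (675,-127) with yaw -9°, and the tray at (424,364).

```bash
python3 -c "
from h import *
print(delta([.42,-.36,.24],np.radians(48)),delta([.675,-.127,.16],np.radians(81)))"
```

```text
(array([ 0.6287, -0.3391, -0.0181]), array([-4.000e-04, -1.000e-04, -2.769e-01])) (array([ 1.2407, -0.6595,  0.1421]), array([-4.000e-04, -2.000e-04, -5.519e-01]))
```

>>> play_rows(deltas=[[0.63, -0.34, -0.018, 0, 0, -0.277, 0], [0.63, -0.34, -0.018, 0, 0, -0.277, 0], [0.63, -0.34, -0.018, 0, 0, -0.277, 0], [0.63, -0.34, -0.018, 0, 0, -0.277, 0], [0.63, -0.34, -0.018, 0, 0, -0.277, 0], [0.63, -0.34, -0.018, 0, 0, -0.277, 0], [0.63, -0.34, -0.018, 0, 0, -0.277, 0], [0.63, -0.34, -0.018, 0, 0, -0.277, 0], [0.63, -0.34, -0.018, 0, 0, -0.277, 0]])

```text
clock: 1.0
position: [0.4216, -0.3584, 0.2401]
tool_rot: [-3.141, -0.0, 0.841]
force: [-0.3, -0.7, 0.1]
grip_width: 0.0853
finger_force: 0.0
```

```bash
python3 -c "
from h import *
s=observe();print(s['qpos'].round(2),s['position'],s['tool_rot'])
print(delta([.675,-.127,.14],np.radians(81)))"
```

```text
[ 0.79  0.41 -0.26  1.77  0.12  0.98 -0.25] [ 0.42164032 -0.35835298  0.24010578] [-3.14122915e+00 -3.37604755e-04  8.41061465e-01]
(array([0.6826, 0.0693, 0.2004]), array([-1.000e-04, -2.000e-04, -2.734e-01]))
```

>>> play_rows(deltas=[[0.683, 0.069, 0.0, 0, 0, -0.273, 0], [0.683, 0.069, 0.0, 0, 0, -0.273, 0], [0.683, 0.069, 0.0, 0, 0, -0.273, 0], [0.683, 0.069, 0.0, 0, 0, -0.273, 0], [0.683, 0.069, 0.05, 0, 0, -0.273, 0], [0.683, 0.069, 0.1, 0, 0, -0.273, 0], [0.683, 0.069, 0.2, 0, 0, -0.273, 0], [0.683, 0.069, 0.2, 0, 0, -0.273, 0], [0.683, 0.069, 0.2, 0, 0, -0.273, 0]])

```text
clock: 1.9
position: [0.6733, -0.128, 0.1351]
tool_rot: [-3.135, -0.001, 1.411]
force: [-1.4, -0.2, -0.5]
grip_width: 0.0856
finger_force: 0.0
```

Run:
```python
from h import *
s=observe();print(s['qpos'].round(2),s['position'],s['tool_rot'])
print(delta([.675,-.127,.027],np.radians(81)))
a=grab_frame("top")[110:220,300:430,::-1];b=grab_frame("side")[190:300,320:450,::-1]
cv2.imwrite("pics/c3.png",cv2.resize(np.hstack([a,b]),None,fx=3,fy=3,interpolation=cv2.INTER_CUBIC))
```

```text
[ 0.34  0.75 -0.39  1.48  0.31  0.98 -0.29] [ 0.67330605 -0.12796942  0.13512707] [-3.13489445e+00 -5.43513982e-04  1.41124319e+00]
(array([0.0023, 0.0045, 0.2162]), array([-0.0032, -0.0003, -0.0012]))
```

View pics/c3.png

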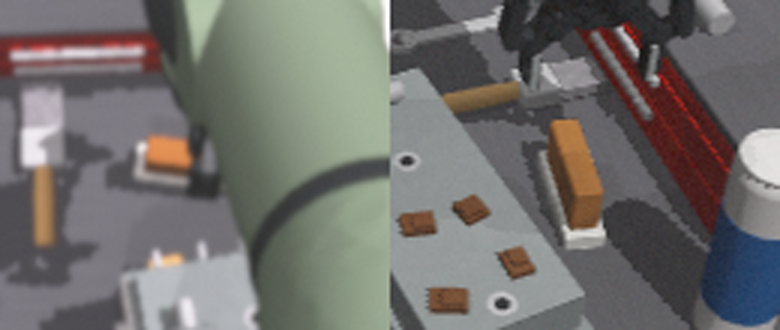

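The fingers straddle the grip: dark fingers at about (195,160) in the top half, with the block midway between them in the side half. Now I'll descend and close.

>>> play_rows(deltas=[[0.003, 0.003, 0.1, 0, 0, 0, 0], [0.003, 0.003, 0.19, 0, 0, 0, 0], [0.003, 0.003, 0.215, 0, 0, 0, 0], [0.003, 0.003, 0.22, 0, 0, 0, 0], [0.003, 0.003, 0.22, 0, 0, 0, 1], [0.003, 0.003, 0.22, 0, 0, 0, 1], [0.003, 0.003, 0.22, 0, 0, 0, 1], [0.003, 0.003, 0.22, 0, 0, 0, 1], [0.003, 0.003, 0.22, 0, 0, 0, 1], [0.003, 0.003, 0.22, 0, 0, 0, 1]], newtons=60)

```text
clock: 3.0
position: [0.6769, -0.1278, 0.0315]
tool_rot: [3.14, 0.0, 1.41]
force: [-2.6, 0.1, 9.1]
grip_width: 0.0249
finger_force: 59.1
```

>>> play_rows(deltas=[[0, 0, -0.1, 0, 0, 0, 1], [0, 0, -0.2, 0, 0, 0, 1], [0, 0, -0.3, 0, 0, 0, 1], [0, 0, -0.4, 0, 0, 0, 1], [0, 0, -0.45, 0, 0, 0, 1], [0, 0, -0.45, 0, 0, 0, 1]])

```text
clock: 3.6
position: [0.6778, -0.1277, 0.26]
tool_rot: [3.135, -0.0, 1.409]
force: [0.2, -0.0, -2.4]
grip_width: 0.0255
finger_force: 59.9
```

Run:
```python
from h import *
s=observe();print(s['position'],s['force'],s['grip_width'],s['qpos'].round(2))
print(delta([.509,-.171,.20],np.radians(8.1)))
```

```text
[ 0.67784729 -0.12769845  0.26004467] [ 0.23990427 -0.02078603 -2.4131024 ] 0.0254552542061299 [ 0.35  0.63 -0.42  1.37  0.26  1.19 -0.25]
(array([-0.1397, -0.3202,  0.118 ]), array([ 0.0026, -0.002 ,  0.6055]))
```

>>> play_rows(deltas=[[-0.07, -0.16, 0, 0, 0, 0.605, 1], [-0.14, -0.32, 0, 0, 0, 0.605, 1], [-0.14, -0.32, 0, 0, 0, 0.605, 1], [-0.14, -0.32, 0, 0, 0, 0.605, 1], [-0.14, -0.32, 0, 0, 0, 0.605, 1], [-0.14, -0.32, 0, 0, 0, 0.605, 1], [-0.14, -0.32, 0, 0, 0, 0.605, 1], [-0.14, -0.32, 0, 0, 0, 0.605, 1], [-0.14, -0.32, 0.06, 0, 0, 0.605, 1], [-0.14, -0.32, 0.1, 0, 0, 0.605, 1]])

```text
clock: 4.6
position: [0.5066, -0.1709, 0.2037]
tool_rot: [-3.141, 0.001, 0.14]
force: [-0.5, 0.4, -1.5]
grip_width: 0.0253
finger_force: 60.1
```

>>> play_rows(deltas=[[0, 0, 0.01, 0, 0, 0, 1], [0, 0, 0.01, 0, 0, 0, 1], [0, 0, 0.01, 0, 0, 0, 1]])

```text
clock: 4.9
position: [0.5076, -0.1712, 0.201]
tool_rot: [3.141, -0.001, 0.143]
force: [-0.5, 0.0, -1.5]
grip_width: 0.0252
finger_force: 60.1
```

Run:
```python
from h import *
s=observe();print(s['position'],s['tool_rot'],s['force'],s['qpos'].round(2))
print(delta([.509,-.171,.175],np.radians(8.1)))
b=grab_frame("side")[190:345,250:420,::-1]
cv2.imwrite("pics/c4.png",cv2.resize(b,None,fx=3.5,fy=3.5,interpolation=cv2.INTER_CUBIC))
```

```text
[ 0.50755791 -0.1712079   0.20099957] [ 3.14136030e+00 -6.69283489e-04  1.42780972e-01] [-0.51093447  0.00649213 -1.54021759] [ 0.34  0.42 -0.17  1.86  0.09  0.87 -1.3 ]
(array([ 0.0029, -0.    ,  0.052 ]), array([ 0.0001, -0.0003,  0.0007]))
```

View pics/c4.png

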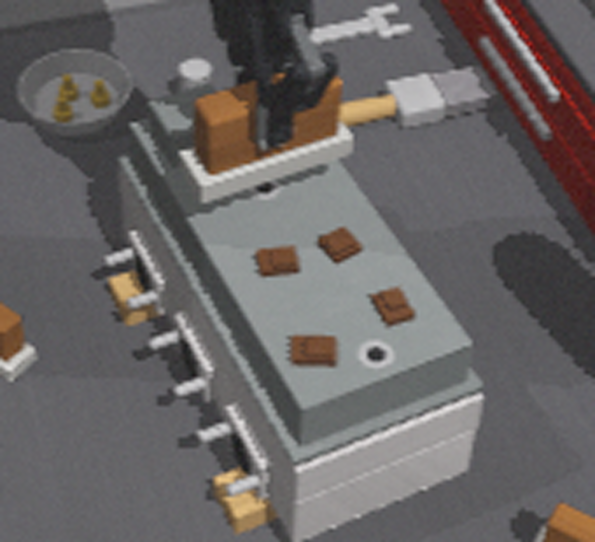

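The scraper hangs square across the cover. All four flakes, at crop pixels (277,261), (340,243), (392,305) and (313,350), lie ahead of it and within its width. I'll lower it until it touches.

>>> play_rows(deltas=[[0, 0, 0.03, 0, 0, 0, 1], [0, 0, 0.048, 0, 0, 0, 1], [0, 0, 0.054, 0, 0, 0, 1], [0, 0, 0.058, 0, 0, 0, 1], [0, 0, 0.058, 0, 0, 0, 1]])

```text
clock: 5.45
position: [0.5073, -0.1711, 0.1715]
tool_rot: [3.142, -0.0, 0.143]
force: [-0.6, 1.0, -0.7]
grip_width: 0.0252
finger_force: 60.1
```

>>> play_rows(deltas=[[0, 0, 0.004, 0, 0, 0, 1], [0, 0, 0.006, 0, 0, 0, 1], [0, 0, 0.006, 0, 0, 0, 1]])

```text
clock: 5.75
position: [0.5079, -0.1711, 0.1693]
tool_rot: [3.141, -0.002, 0.143]
force: [-1.7, 1.6, 11.8]
grip_width: 0.0253
finger_force: 61.9
```

>>> play_rows(deltas=[[0, 0.0, -0.003, 0, 0, 0, 1], [0, 0.03, -0.003, 0, 0, 0, 1], [0, 0.06, -0.003, 0, 0, 0, 1], [0, 0.09, -0.003, 0, 0, 0, 1], [0, 0.12, -0.003, 0, 0, 0, 1], [0, 0.15, -0.003, 0, 0, 0, 1], [0, 0.18, -0.003, 0, 0, 0, 1], [0, 0.18, -0.003, 0, 0, 0, 1]])

```text
clock: 6.55
position: [0.5199, -0.2629, 0.1696]
tool_rot: [3.141, 0.0, 0.14]
force: [-0.3, 0.5, -0.7]
grip_width: 0.0249
finger_force: 60.0
```

Run:
```python
from h import *
s=observe();print(s['position'],s['tool_rot'],s['force'])
b=grab_frame("side")[190:345,250:420,::-1]
cv2.imwrite("pics/c5.png",cv2.resize(b,None,fx=3.5,fy=3.5,interpolation=cv2.INTER_CUBIC))
```

```text
[ 0.51985367 -0.26288998  0.16957443] [3.14087109e+00 2.79238680e-04 1.40048454e-01] [-0.28219898  0.54612041 -0.68751631]
```

View pics/c5.png

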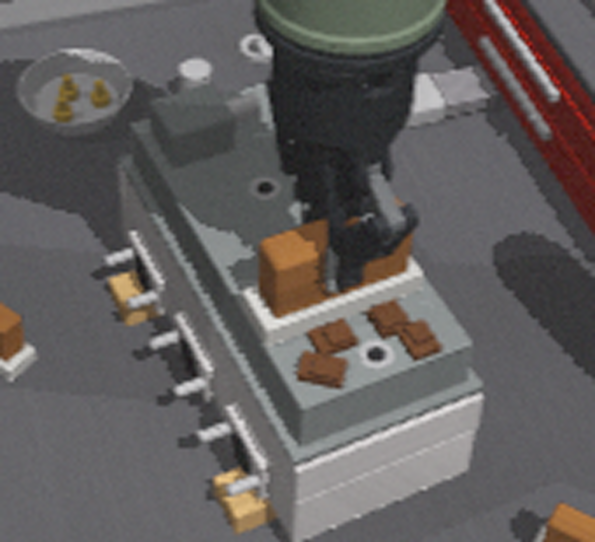

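The blade holds all four flakes ahead of it, at crop (332,336), (322,368), (388,318) and (418,338). I'll finish the wipe briskly so they clear the ledge.

>>> play_rows(deltas=[[0, 0.03, 0, 0, 0, 0, 1], [0, 0.09, 0, 0, 0, 0, 1], [0, 0.16, 0, 0, 0, 0, 1], [0, 0.23, 0, 0, 0, 0, 1], [0, 0.23, 0, 0, 0, 0, 1], [0, 0.23, -0.1, 0, 0, 0, 1], [0, 0.23, -0.2, 0, 0, 0, 1]])

```text
clock: 7.3
position: [0.5358, -0.3737, 0.27]
tool_rot: [-3.139, 0.002, 0.143]
force: [1.4, -0.6, -0.4]
grip_width: 0.0254
finger_force: 60.0
```

Run:
```python
from h import *
s=observe();print(s['position'],s['tool_rot'],s['force'])
b=grab_frame("side");a=grab_frame("top")
cv2.imwrite("pics/side6.png",b[:,:,::-1]);cv2.imwrite("pics/top6.png",a[:,:,::-1])
m=np.hstack([b[200:400,250:450,::-1],a[150:350,350:550,::-1]])
cv2.imwrite("pics/c6.png",cv2.resize(m,None,fx=2,fy=2,interpolation=cv2.INTER_CUBIC))
```

```text
[ 0.53580502 -0.37370174  0.26997636] [-3.13935055e+00  2.07288754e-03  1.42928004e-01] [ 1.44534642 -0.59734701 -0.35813561]
```

View pics/c6.png

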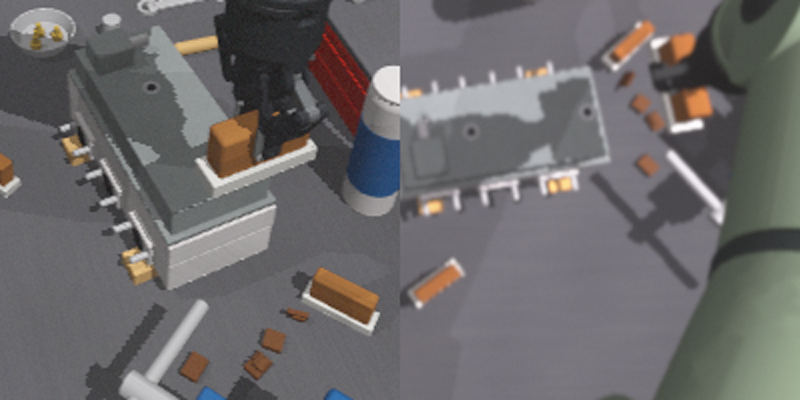

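All four flakes are on the bench by the head's end: side-crop (195,366), (273,340), (258,365) and (295,314). The cover top is clear. The scraper goes back to its old place.

Run:
```python
from h import *
print(delta([.677,-.128,.26],np.radians(81)),delta([.677,-.128,.06],np.radians(81)))
```

```text
(array([ 0.3441, -0.4504,  0.0333]), array([ 0.0046, -0.0013, -0.6068])) (array([ 0.3411, -0.4527,  0.4332]), array([ 0.0046, -0.0013, -0.6068]))
```

>>> play_rows(deltas=[[0.17, -0.22, 0.0, 0, 0, -0.605, 1], [0.34, -0.45, 0.0, 0, 0, -0.605, 1], [0.34, -0.45, 0, 0, 0, -0.605, 1], [0.34, -0.45, 0, 0, 0, -0.605, 1], [0.34, -0.45, 0, 0, 0, -0.605, 1], [0.34, -0.45, 0, 0, 0, -0.605, 1], [0.34, -0.45, 0, 0, 0, -0.605, 1], [0.34, -0.45, 0.1, 0, 0, -0.605, 1], [0.34, -0.45, 0.18, 0, 0, -0.605, 1], [0.34, -0.45, 0.2, 0, 0, -0.605, 1]])

```text
clock: 8.4
position: [0.6706, -0.1271, 0.1655]
tool_rot: [-3.136, -0.0, 1.411]
force: [-1.4, 0.5, -1.2]
grip_width: 0.0252
finger_force: 60.0
```

Run:
```python
from h import *
s=observe();print(s['position'],s['tool_rot'],s['qd'].round(2))
print(delta([.677,-.128,.033],np.radians(81)))
```

```text
[ 0.67060851 -0.12706132  0.16549728] [-3.13553002e+00 -1.02151139e-04  1.41145696e+00] [-0.02  0.05  0.03  0.01  0.02 -0.11 -0.11]
(array([1.000e-04, 1.450e-02, 2.649e-01]), array([-0.0029, -0.0001, -0.0011]))
```

>>> play_rows(deltas=[[0, 0.006, 0.08, 0, 0, 0, 1], [0, 0.01, 0.16, 0, 0, 0, 1], [0, 0.01, 0.22, 0, 0, 0, 1], [0, 0.01, 0.25, 0, 0, 0, 1], [0, 0.01, 0.265, 0, 0, 0, 1], [0, 0.01, 0.27, 0, 0, 0, 1], [0, 0.01, 0.27, 0, 0, 0, 1]])

```text
clock: 9.1
position: [0.6784, -0.1281, 0.0361]
tool_rot: [3.14, 0.0, 1.409]
force: [0.1, -0.6, -0.6]
grip_width: 0.025
finger_force: 60.2
```

>>> play_rows(deltas=[[0, 0, 0.004, 0, 0, 0, 1], [0, 0, 0.008, 0, 0, 0, 1], [0, 0, 0.01, 0, 0, 0, 1], [0, 0, 0.01, 0, 0, 0, 1]])

```text
clock: 9.5
position: [0.6782, -0.1281, 0.0315]
tool_rot: [3.14, 0.0, 1.409]
force: [-5.9, 0.1, 15.8]
grip_width: 0.025
finger_force: 62.5
```

>>> play_rows(deltas=[[0, 0, -0.002, 0, 0, 0, 0.5], [0, 0, -0.002, 0, 0, 0, 0], [0, 0, -0.002, 0, 0, 0, 0], [0, 0, -0.002, 0, 0, 0, 0], [0, 0, -0.06, 0, 0, 0, 0], [0, 0, -0.16, 0, 0, 0, 0], [0, 0, -0.26, 0, 0, 0, 0], [0, 0, -0.36, 0, 0, 0, 0], [0, 0, -0.46, 0, 0, 0, 0], [0, 0, -0.46, 0, 0, 0, 0]])

```text
clock: 10.5
position: [0.6801, -0.1279, 0.2672]
tool_rot: [3.132, -0.0, 1.409]
force: [-0.0, -1.5, -0.5]
grip_width: 0.0853
finger_force: 0.0
```

Run:
```python
from h import *
s=observe();print(s['position'],s['tool_rot'],s['qpos'].round(2))
print(delta([.479,-.110,.26],np.radians(8.1)))
```

```text
[ 0.68005786 -0.12790976  0.26721784] [ 3.13185794e+00 -4.38061953e-04  1.40928147e+00] [ 0.37  0.63 -0.46  1.35  0.29  1.21 -0.27]
(array([-0.0293, -0.4028,  0.0105]), array([ 0.0039, -0.0031,  0.6054]))
```

>>> play_rows(deltas=[[-0.015, -0.2, 0.0, 0, 0, 0.605, 0.3], [-0.03, -0.4, 0.0, 0.004, -0.003, 0.605, 0.3], [-0.03, -0.4, 0, 0.004, -0.003, 0.605, 0.3], [-0.03, -0.4, 0, 0.004, -0.003, 0.605, 0.3], [-0.03, -0.4, 0, 0.004, -0.003, 0.605, 0.3], [-0.03, -0.4, 0, 0.004, -0.003, 0.605, 0.3], [-0.03, -0.4, 0, 0.004, -0.003, 0.605, 0.3], [-0.03, -0.4, 0.05, 0.004, -0.003, 0.605, 0.3], [-0.03, -0.4, 0.12, 0.004, -0.003, 0.605, 0.3], [-0.03, -0.4, 0.14, 0.004, -0.003, 0.605, 0.3]], newtons=100)

```text
clock: 11.5
position: [0.4765, -0.1104, 0.1874]
tool_rot: [-3.138, 0.013, 0.142]
force: [-0.0, 0.6, -0.4]
grip_width: 0.0595
finger_force: 0.0
```

>>> play_rows(deltas=[[0, 0, 0.0, 0, 0, 0, 0.3], [0, 0, 0, 0, 0, 0, 0.3]])

```text
clock: 11.7
position: [0.4783, -0.1107, 0.1908]
tool_rot: [-3.139, 0.009, 0.145]
force: [-0.6, -0.2, 0.4]
grip_width: 0.0597
finger_force: 0.0
```

Run:
```python
from h import *
s=observe();print(s['position'],s['tool_rot'],s['force'],s['grip_width'],s['qpos'].round(2))
print(delta([.479,-.110,.145],np.radians(8.1)))
b=grab_frame("side");a=grab_frame("top")
m=np.hstack([b[180:300,260:380,::-1],a[160:280,310:430,::-1]])
cv2.imwrite("pics/c7.png",cv2.resize(m,None,fx=3.3,fy=3.3,interpolation=cv2.INTER_CUBIC))
```

```text
[ 0.47831868 -0.11070188  0.19079846] [-3.13888655  0.00855831  0.1445436 ] [-0.5564872  -0.21503779  0.35719816] 0.05970825943903179 [ 0.31  0.38 -0.25  1.97  0.13  0.82 -1.44]
(array([ 0.0023, -0.0009,  0.0916]), array([-0.0013,  0.0041,  0.0015]))
```

View pics/c7.png

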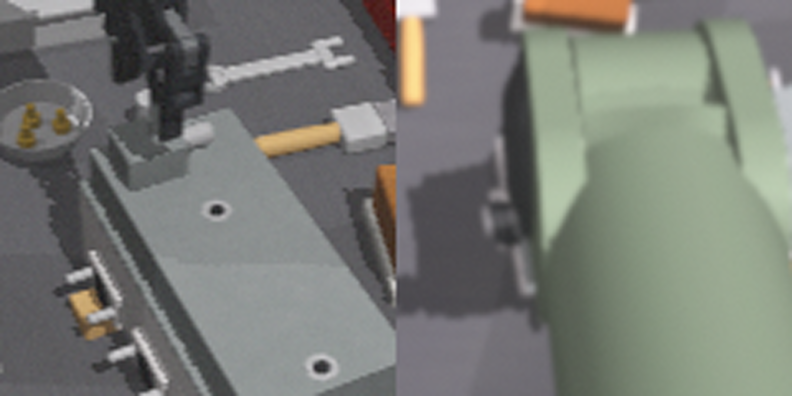

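The fingers straddle the box: near finger at crop (170,125), box at (150,155). I'll descend by touch.

>>> play_rows(deltas=[[0.001, 0, 0.04, -0.001, 0.004, 0.001, 0.3], [0.001, 0, 0.07, -0.001, 0.004, 0.001, 0.3], [0.001, 0, 0.085, -0.001, 0.004, 0.001, 0.3], [0.001, 0, 0.092, -0.001, 0.004, 0.001, 0.3], [0.001, 0, 0.092, -0.001, 0.004, 0.001, 0.3]])

```text
clock: 12.3
position: [0.4781, -0.1106, 0.1441]
tool_rot: [-3.141, 0.001, 0.141]
force: [-0.3, 0.0, -0.2]
grip_width: 0.0602
finger_force: 0.0
```

>>> play_rows(deltas=[[0, 0, 0.006, 0, 0, 0, 0.3], [0, 0, 0.01, 0, 0, 0, 0.3], [0, 0, 0.01, 0, 0, 0, 0.3]])

```text
clock: 12.6
position: [0.4778, -0.1106, 0.1388]
tool_rot: [-3.141, 0.001, 0.14]
force: [-0.5, 0.3, -0.2]
grip_width: 0.0596
finger_force: 0.0
```

>>> play_rows(deltas=[[0, 0, -0.002, 0, 0, 0, 0.5], [0, 0, -0.002, 0, 0, 0, 1], [0, 0, -0.002, 0, 0, 0, 1], [0, 0, -0.002, 0, 0, 0, 1], [0, 0, -0.002, 0, 0, 0, 1]], newtons=110)

```text
clock: 13.1
position: [0.4779, -0.1094, 0.1405]
tool_rot: [-3.14, 0.001, 0.141]
force: [-5.3, 8.9, 15.6]
grip_width: 0.0387
finger_force: 110.2
```

>>> play_rows(deltas=[[0.0005, 0.001, -0.007, 0.006, -0.003, 0, 1], [0.001, 0.002, -0.0135, 0.012, -0.0055, 0, 1], [0.0015, 0.003, -0.02, 0.018, -0.008, 0, 1], [0.002, 0.004, -0.027, 0.024, -0.011, 0, 1], [0.002, 0.004, -0.027, 0.024, -0.011, 0, 1], [0.002, 0.004, -0.027, 0.024, -0.011, 0, 1], [0.002, 0.004, -0.027, 0.024, -0.011, 0, 1]])

```text
clock: 13.8
position: [0.4791, -0.1121, 0.1533]
tool_rot: [-3.09, 0.024, 0.141]
force: [-0.4, 5.1, -2.3]
grip_width: 0.0381
finger_force: 114.1
```

Run:
```python
from h import *
s=observe();print(s['position'],s['tool_rot'],s['force'],s['moment'])
b=grab_frame("side")
m=b[200:345,230:430,::-1]
cv2.imwrite("pics/c8.png",cv2.resize(m,None,fx=4,fy=4,interpolation=cv2.INTER_CUBIC))
```

```text
[ 0.4791189  -0.11212657  0.15334503] [-3.09021047  0.0240586   0.14123269] [-0.36728837  5.06013102 -2.32389516] [ 1.43998864 -0.13472119  0.21920013]
```

View pics/c8.png

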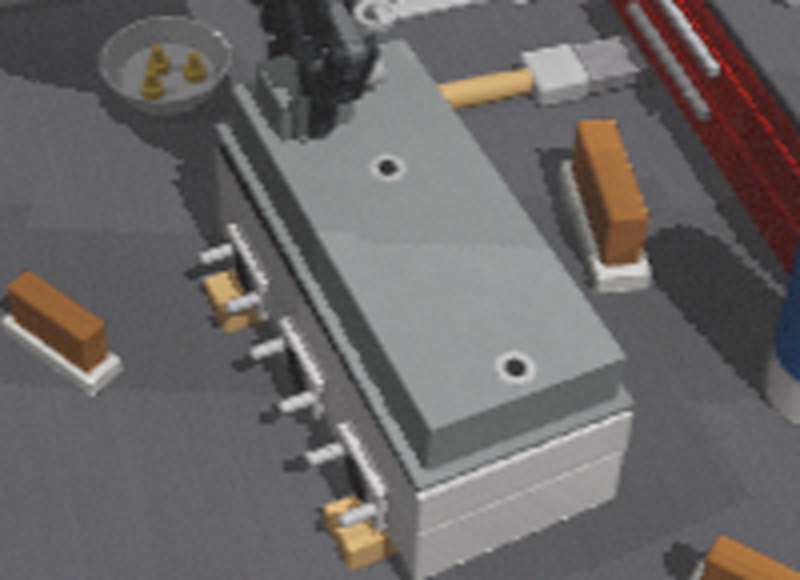

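The cover follows the gripper. A dark gap shows under the flange at the box end (crop 222,130), and the far corner (crop 625,405) is still seated. I'll pivot a bit further about the far corner for margin and to peel the third corner.

Run:
```python
from h import *
s=observe(); T=R.from_euler("xyz",s["tool_rot"]); p=s["position"]; c=np.array([.5984,-.3248,.098])
a=R.from_euler("z",8.1,degrees=True).apply([.906,.423,0])
for d in (.02,.05,.08,.11):
    Q=R.from_rotvec(a*d); q=c+Q.apply(p-c)
    print(d,(T.inv().apply(q-p)/.5).round(4),((T.inv()*Q*T).as_rotvec()/np.radians(120)).round(4))
```

```text
0.02 [ 0.0007  0.0016 -0.0098] [ 0.0086 -0.004  -0.    ]
0.05 [ 0.002   0.0043 -0.0245] [ 0.0216 -0.0101 -0.    ]
0.08 [ 0.0035  0.0074 -0.0391] [ 0.0346 -0.0162 -0.    ]
0.11 [ 0.0051  0.0109 -0.0535] [ 0.0476 -0.0222 -0.    ]
```

>>> play_rows(deltas=[[0.0007, 0.0016, -0.01, 0.0086, -0.004, 0, 1], [0.0007, 0.0016, -0.01, 0.0086, -0.004, 0, 1], [0.0007, 0.0016, -0.01, 0.0086, -0.004, 0, 1], [0.002, 0.0043, -0.0245, 0.0216, -0.01, 0, 1], [0.0035, 0.0074, -0.039, 0.0346, -0.016, 0, 1], [0.0051, 0.011, -0.0535, 0.0476, -0.022, 0, 1], [0.0051, 0.011, -0.0535, 0.0476, -0.022, 0, 1]])

```text
clock: 14.55
position: [0.4843, -0.12, 0.1804]
tool_rot: [-2.991, 0.068, 0.144]
force: [4.1, -0.1, -4.3]
grip_width: 0.0385
finger_force: 114.4
```

Run:
```python
from h import *
s=observe();print(s['position'],s['tool_rot'],s['force'],s['moment'])
print(delta([.478,-.110,.20],np.radians(8.1)))
b=grab_frame("side")
m=b[200:345,230:430,::-1]
cv2.imwrite("pics/c9.png",cv2.resize(m,None,fx=4,fy=4,interpolation=cv2.INTER_CUBIC))
```

```text
[ 0.48433158 -0.12000802  0.18037322] [-2.9906921   0.06827355  0.14423941] [ 4.06934825 -0.06343186 -4.33773676] [-0.04285906 -1.07177587  0.47289053]
(array([-0.0123, -0.0272, -0.0348]), array([-0.072 ,  0.0326, -0.0011]))
```

Run:
```python
from h import *
s=observe(); T=R.from_euler("xyz",s["tool_rot"])
print((T.inv().apply([0,0,.06])/.5).round(4))
```

```text
[-0.0082 -0.0179 -0.1184]
```

>>> play_rows(deltas=[[-0.0008, -0.002, -0.012, 0, 0, 0, 1], [-0.0016, -0.004, -0.024, 0, 0, 0, 1], [-0.0025, -0.005, -0.036, 0, 0, 0, 1], [-0.004, -0.009, -0.059, 0, 0, 0, 1], [-0.006, -0.0135, -0.09, 0, 0, 0, 1], [-0.008, -0.018, -0.118, 0, 0, 0, 1], [-0.016, -0.036, -0.236, 0, 0, 0, 1], [-0.016, -0.036, -0.236, 0, 0, 0, 1], [-0.016, -0.036, -0.236, 0, 0, 0, 1]])

```text
clock: 15.5
position: [0.4842, -0.1187, 0.3012]
tool_rot: [-2.992, 0.067, 0.146]
force: [1.2, -0.6, -4.9]
grip_width: 0.0379
finger_force: 114.4
```

Run:
```python
from h import *
s=observe();print(s['position'],s['tool_rot'],s['force'],s['moment'],s['grip_width'],s['qpos'].round(2))
b=grab_frame("side");a=grab_frame("top")
cv2.imwrite("pics/s10.png",b[:,:,::-1]);cv2.imwrite("pics/t10.png",a[:,:,::-1])
# washers: bright low-saturation small rings in side view
V=cv2.cvtColor(b,cv2.COLOR_RGB2HSV)
m=(V[...,1]<25)&(V[...,2]>165)
for x in blobs("side",m,.2,8,120):
    if 250<x[0][0]<450 and 130<x[0][1]<340: print(*x)
```

```text
[ 0.48418563 -0.11868988  0.30121191] [-2.99231367  0.06676295  0.14557474] [ 1.15376177 -0.61483261 -4.90363352] [ 0.04515993  0.00367286 -0.06861623] 0.03793406704054875 [ 0.44  0.33 -0.31  1.74 -0.03  1.2  -1.28]
[319. 328.] [ 422. -407.] [14.  5.] 97.7
[311. 313.] [ 417. -374.] [14.  5.] 94.9
[320. 314.] [ 432. -381.] [39.  4.] 7.6
[361. 313.] [ 502. -400.] [104.   4.] 97.7
[304. 300.] [ 413. -343.] [14.  5.] 104.9
[355. 302.] [ 503. -373.] [82. 17.] 91.0
[335. 296.] [ 469. -350.] [38. 22.] 13.4
[386. 267.] [ 586. -314.] [24.  8.] 82.3
[366. 249.] [ 568. -258.] [24. 22.] 16.1
[399. 203.] [ 695. -144.] [96.  4.] 0.1
[331. 193.] [556. -69.] [26. 21.] 33.9
[420. 180.] [779. -79.] [113.  12.] 0.1
[406. 157.] [792.  18.] [37. 32.] 73.7
[349. 154.] [655.  77.] [38. 14.] 3.2
```

The 4.9 N load shows the cover is free. Next I'll check it against the expected washer pixels, then level it and carry it.

Run:
```python
from h import *
s=observe(); T=R.from_euler("xyz",s["tool_rot"])
T0=R.from_euler("xyz",[np.pi,0,.1414]); g=np.array([.478,-.110,.1395])
w=np.array([[.513,-.1625,.138],[.5335,-.3085,.138]])
print(proj("side",s["position"]+T.apply(T0.inv().apply(w-g))).round(1))
print(delta([.46,.15,.30],np.radians(24)))
```

```text
[[329.9 193.8]
 [364.8 249.3]]
(array([ 0.032 , -0.5328,  0.076 ]), array([-0.0763,  0.0236, -0.1327]))
```

The washers are within 1–2 px of the prediction, so there was no slip in the grip.

>>> play_rows(deltas=[[0.001, -0.02, 0.003, -0.03, 0.01, -0.03, 1], [0.004, -0.07, 0.01, -0.06, 0.02, -0.06, 1], [0.008, -0.14, 0.02, -0.076, 0.0236, -0.09, 1], [0.012, -0.21, 0.03, -0.076, 0.0236, -0.12, 1], [0.017, -0.28, 0.04, -0.076, 0.0236, -0.1327, 1], [0.021, -0.35, 0.05, -0.076, 0.0236, -0.1327, 1], [0.025, -0.42, 0.06, -0.076, 0.0236, -0.1327, 1], [0.029, -0.48, 0.068, -0.076, 0.0236, -0.1327, 1], [0.031, -0.52, 0.074, -0.076, 0.0236, -0.1327, 1], [0.032, -0.533, 0.076, -0.076, 0.0236, -0.1327, 1]])

```text
clock: 16.6
position: [0.4594, 0.152, 0.2993]
tool_rot: [-3.14, 0.001, 0.422]
force: [-0.3, -0.8, -3.7]
grip_width: 0.0383
finger_force: 114.4
```

Run:
```python
from h import *
s=observe();print(s['position'],s['tool_rot'],s['force'],s['qpos'].round(2))
print(delta([.345,.423,.28],np.radians(40)))
```

```text
[0.45938757 0.152005   0.29933325] [-3.14010754e+00  1.34221961e-03  4.21842325e-01] [-0.26299255 -0.80152295 -3.74218461] [-0.01  0.25 -0.52  1.85  0.14  1.07 -1.73]
(array([ 0.0132, -0.5881,  0.0395]), array([-0.0008,  0.0005, -0.1319]))
```

>>> play_rows(deltas=[[0.0, -0.03, 0.0, -0.001, 0, -0.01, 1], [0.002, -0.09, 0.0, -0.001, 0, -0.03, 1], [0.004, -0.17, 0.0, -0.001, 0, -0.05, 1], [0.006, -0.25, 0.01, -0.001, 0, -0.07, 1], [0.008, -0.33, 0.02, -0.001, 0, -0.09, 1], [0.01, -0.41, 0.03, -0.001, 0, -0.11, 1], [0.012, -0.48, 0.035, -0.001, 0, -0.13, 1], [0.013, -0.54, 0.04, -0.001, 0, -0.132, 1], [0.013, -0.575, 0.04, -0.001, 0, -0.132, 1], [0.013, -0.588, 0.04, -0.001, 0, -0.132, 1]])

```text
clock: 17.6
position: [0.3454, 0.4224, 0.28]
tool_rot: [3.14, 0.001, 0.698]
force: [0.2, -0.2, -5.0]
grip_width: 0.0383
finger_force: 114.4
```

Run:
```python
from h import *
s=observe();print(s['position'],s['tool_rot'],s['force'],s['qpos'].round(2))
print(delta([.345,.423,.22],np.radians(40)))
```

```text
[0.34544884 0.42243464 0.28003704] [3.14010726e+00 5.70311147e-04 6.97975554e-01] [ 0.16478683 -0.21932649 -5.04294559] [-0.5   0.41 -0.67  1.73  0.28  1.1  -2.13]
(array([ 1.000e-04, -1.600e-03,  1.201e-01]), array([ 0.0007,  0.0003, -0.0001]))
```

>>> play_rows(deltas=[[0, 0, 0.02, 0, 0, 0, 1], [0, 0, 0.05, 0, 0, 0, 1], [0, 0, 0.08, 0, 0, 0, 1], [0, 0, 0.105, 0, 0, 0, 1], [0, 0, 0.12, 0, 0, 0, 1], [0, 0, 0.12, 0, 0, 0, 1], [0, 0, 0.12, 0, 0, 0, 1], [0, 0, 0.12, 0, 0, 0, 1], [0, 0, 0.12, 0, 0, 0, 1]])

```text
clock: 18.5
position: [0.3471, 0.4214, 0.2212]
tool_rot: [3.14, -0.001, 0.695]
force: [-0.5, 0.5, -3.3]
grip_width: 0.0377
finger_force: 114.3
```

Run:
```python
from h import *
s=observe();print(s['position'],s['tool_rot'],s['force'],s['finger_force'])
f=grab_frame("top");b=grab_frame("side")
T=R.from_euler("xyz",s["tool_rot"]);T0=R.from_euler("xyz",[np.pi,0,.1414]); g=np.array([.478,-.110,.1395])
X=lambda w:s["position"]+T.apply(T0.inv().apply(np.array(w)-g))
print("cover centre",X([.517,-.2,.098]),"washers",proj("top",X([[.513,-.1625,.138],[.5335,-.3085,.138]])).round(),proj("side",X([[.513,-.1625,.138],[.5335,-.3085,.138]])).round())
for n,i in(("top",f),("side",b)):
    H,S,V=cv2.split(cv2.cvtColor(i,cv2.COLOR_RGB2HSV))
    print(n,"washers")
    for x in blobs(n,(S<28)&(V>165),.18,5,150):
        if (100<x[0][0]<330 and 180<x[0][1]<340 and n=="top") or (n=="side" and 180<x[0][0]<330 and 100<x[0][1]<200):print(*x)
    print("wood")
    for x in blobs(n,(H<16)&(S>110)&(V>50),.061,8,800):
        if 250<x[0][0]<560 and x[0][1]>130:print(*x)
```

```text
[0.34709165 0.42135954 0.22122888] [ 3.13954649e+00 -1.33009044e-03  6.95359789e-01] [-0.46461526  0.52394651 -3.27401502] 114.27385210990906
cover centre [0.42770087 0.36530564 0.17995705] washers [[148. 265.]
 [198. 223.]] [[234. 104.]
 [273. 118.]]
top washers
[134. 294.] [339. 443.] [32. 12.] 37.9
[293. 216.] [513.  64.] [24. 24.] 107.4
wood
[559. 393.] [  77. -574.] [110.  44.] 178.8
[368. 291.] [ 327. -118.] [60. 17.] 33.2
[473. 232.] [ 473. -401.] [20. 12.] 131.2
[477. 210.] [ 531. -417.] [13. 12.] 130.9
[470. 201.] [ 555. -400.] [14. 13.] 42.4
[467. 170.] [ 643. -398.] [66. 16.] 40.0
[364. 161.] [ 678. -124.] [84. 30.] 170.6
side washers
wood
[379. 382.] [ 522. -463.] [22. 15.] 115.6
[347. 383.] [ 465. -446.] [24. 16.] 130.1
[386. 370.] [ 546. -444.] [20. 18.] 142.8
[398. 357.] [ 579. -426.] [18.  9.] 52.1
[422. 347.] [ 632. -420.] [64. 36.] 41.8
[382. 248.] [ 669. -142.] [121.  36.] 169.4
[396. 219.] [747. -58.] [48.  6.] 177.9
[366. 137.] [828. 362.] [215.  33.] 7.3
```

The scraper stands upright at its place, the four flakes lie on the bench, and the cover is centred over the tray about 180 mm up. Handing in.

```bash
python3 -c "
from workcell import *
print(job_done())"
```

```text
the job is handed in; nothing more can be done
None
```

I handed the job in at about 18.6 s of the 61 s; no verdict came back. The flakes are wiped onto the bench, the scraper stands back at its old place, and the cover, peeled from the breather-box corner first, is held level about 180 mm above the bench over the tray's middle.

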